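Clamp a moulded cover in the bench jig

TASK

Push the flat black cover along the jig board until it lies square in the corner, flat against both the side fence and the end stop under the clamp arm. Then screw the knurled knob clockwise, all the way down, so that the rubber foot holds the cover firmly there. Leave the tub, the bottle, the rotary tool and the small moulded piece standing where they are.

Things in the scene. Friction and masses are not known exactly. Their poses are not given: they have to be found in the camera images.
- jig: Fixed jig: plywood board 400 x 260 x 12 mm on the bench; place and yaw vary. Origin on the bench under the board, z up; the board spans x -220 to +180, y -130 to +130 mm, top at z 12. Fence, end stop, pin, clamp arm and screw are fixed to it; their places are given in this frame, in mm.
- fence (a point): Middle of the top edge of the side fence's face: aluminium bar along the jig's x, face at y = +55 looking to -y (bar y 55 to 69, x -151 to +104, top at z 24 mm in the jig's frame).
- stop (a point): Middle of the top edge of the end stop's face: aluminium bar along the jig's y, face at x = +90 looking to -x (bar x 90 to 104, y -65 to +65, top at z 24 mm in the jig's frame).
- pin (a point): Top of an upright steel guide pin, 10 mm diameter, at x 58, y -52, top at z 30 mm in the jig's frame. The cover passes between pin and fence with 6 mm to spare, so only when it lies along the fence.
- bridge_end (a point): Middle of the top edge of the clamp arm's free end: level dark steel arm 36 mm wide about y = 7, from x 30 to 138, underside z 62, top z 78 mm in the jig's frame, on a column (x 106 to 138, y -15 to +29) behind the end stop. It carries the vertical clamp screw at x 55, y 7, in a boss 26 mm diameter, top at z 84.
- cover: Loose flat black moulded cover, 115 (x) x 96 (y) x 20 (z) mm, about 0.25 kg, smooth and too wide for most grippers, lying on the jig board clear of fence and stop. Origin at the centre of its underside. Starts turned up to 0.3 rad from the jig's axes. Home in the corner its origin is at x 32.5, y 7, z 12 mm in the jig's frame and its x axis is along the jig's x.
- knob (a joint): Turn of the clamp knob, rad: 0 fully up; grows clockwise seen from above to 10 at its stop, fully down (1.6 turns; starts at 0 to 1.2). It lowers 12 mm a turn (coarse thread) against 0.08 N m of friction and stays where left. Fully down it presses the sprung foot 4 mm (12 N) on the home cover; a foot already down keeps the cover out.
- knob_mid (a point): Centre of the round steel knurled knob, 34 mm diameter, 28 mm high, on the clamp screw (vertical axis); it goes down with the screw: 106 mm above the bench when fully down, 125 mm when fully up. Below it stand only the thin screw, then the boss (top 84 mm) and the arm (top 78 mm).
- foot: Round black rubber foot, 24 mm diameter, 8 mm high, under the clamp arm on the screw's axis. Origin at the centre of its underside: 47 mm above the bench with the knob fully up, 28 mm with it fully down if nothing is under it. It slides up against a spring of 3 N/mm and does not turn.
- tub: Bystander: clear plastic tub with some red material, 92 mm diameter, 66 mm high, standing on the bench. Origin at the centre of its underside.
- bottle: Bystander: white bottle, 66 mm diameter, 150 mm high, standing on the bench. Origin at the centre of its underside.
- grinder: Bystander: grey rotary tool standing upright in a round holder, 86 mm diameter at the base, 168 mm high, on the bench. Origin at the centre of its underside.
- cap: Bystander: small black moulded piece, 36 x 26 x 28 mm, on the jig board on the far side of the side fence from the cover. Origin at the centre of its underside.
Not all that is in view belongs to the job. Several things have the shape of the cover; the one meant has the colours described above.

How it is judged:
By the outcome, as a careful person would: the job done as asked, in the order asked, and still so for the second after the job is handed in, with the robot touching nothing.
It also fails if it takes over 72 s, if anything falls off the work surface, if the arm or the gripper's body presses on something with over 40 N, if the wrist force passes 120 N, or if a joint passes its speed limit or range.

ROBOT

A 6-joint arm with a two-finger parallel gripper is mounted at the origin on the work surface. World frame = base frame: x ahead of the robot, y to its left, z up, the work surface at z = 0. Lengths are in mm, angles in rad, forces in N, time in s.
With the tool pointing down it reaches from about 400 to 925 mm from the base axis. Payload 12.5 kg.
Tool frame: the origin (TCP) lies midway between the tips of the shut fingers; the grasp point (between the pads) lies 19 mm behind it; x points along the fingers, y is the direction in which the jaws open and shut, and the axes are right-handed (so a half turn about x gives the same grasp; the last joint's range is limited). The gripper opens to 95 mm and grips with 3 to 60 N. Pads are 20 mm wide; open, the fingers measure 119 mm over their backs; the gripper's body (75 mm by 180 mm) begins 59 mm behind the grasp point.
Start: joints at [-1.241, 0.491, 1.559, -0, 1.092, -0.106], TCP at [263.859, -566.591, 214.661] pointing down, gripper open.
Joint ranges: [-3.1, 3.1], [-0.84, 2.19], [0.05, 2.79], [-1.13, 4.28], [0.06, 2.93], [-2.69, 2.69]. Speed limits (rad/s): [2.22, 2.22, 2.79, 3.14, 3.14, 3.14].

INTERFACE

Orientations are given as [roll, pitch, yaw] about the fixed x, y, z axes, in that order (R = Rz(yaw) Ry(pitch) Rx(roll)).
In Python, from cell import state, read_camera, job_done gives the robot as it stands.
- The arm moves only by the tool move_arm, never from a script. Its argument "targets" is a list of rows, each a list of 7 numbers: the shift along the world's x, y, z in m, then the turn, a rotation vector about the world's x, y, z in degrees, then the gripper's target within -1 to 1 (fully open at 1, half-way at 0, shut at -1). In form: [[dx, dy, dz, wx, wy, wz, hand], ...]. A call has 1 to 10 rows; each row is the pose to reach, as a shift and turn from the pose commanded when the call began; what a row does not reach only later rows make up. A row lasts 1/10 s, in which the tool goes at most 50 mm and 8.59 degrees, less where a joint would pass 70% of its speed; a pose out of reach is approached as far as the arm can. A call with a gripper value outside its range is refused whole. The fingers move at their own pace and stop on an object; the grip force is fixed at half the most. Time passes only in rows, so rows that repeat a pose let the fingers close. It gives the time, the measured TCP pose, the force and the opening at its end, in the units of the state.
- state(): the state, without advancing time (a new reading comes with each control period).
- read_camera(name): name is "side" or "top"; returns a dict with "img" (384x512x3 uint8, blue, green, red), "mtx" (3x3 intrinsics, pixels), "k1" (the pictures are not rectified: a ray, as slopes to the right and down, at radius r is drawn at 1 + k1 r^2 times it, then the intrinsics apply), "cam_to_world" (4x4, takes a point from camera to world coordinates). Camera axes: x right, y up, looking along -z (the intrinsics and any distortion apply to the point x, -y, -z); pixel columns grow to the right and rows downward; lengths in mm; the calibration is good to about 2 mm. A picture is of the moment at which its call begins. There is no depth.
- job_done(): hands the job in, once; it reports no verdict.
The state is a dict: "t": time; "joints": joint angles; "qvel": joint speeds; "tau": joint torques, N m; "eef_pos": TCP position; "tcp_rot": TCP orientation; "ft_force": force on the tool from outside, world axes, zero at the start; "moment": the same for the moment, N m; "opening": opening from 0.0 (shut) to 1.0 (fully open).
Only numpy, scipy, OpenCV 4.12 (cv2) and the standard library are available. Lean on these libraries where they do the work, as an engineer would, in place of code of your own. Each camera call takes 0.05 s, during which the arm holds its last target.

## Working session

There is one attempt and no reset: what is moved stays moved. The work goes in short steps, Python scripts to look and compute and a tool call to move; the robot and the scene stay as the last step left them, time stands still between calls to the robot, and variables do not carry over. Pictures are saved under pics/ and viewed, and the job is handed in when it is done.

Besides the shell and the picture viewer there is one more tool, called after "Request:" by a JSON object that holds its "op" and its "data", one argument or row to a line. move_arm: Moves the arm, as the interface text tells. Its arguments: {"type":"object","properties":{"targets":{"type":"array"}},"required":["targets"]}

```bash
ls -la && mkdir -p pics && python3 - <<'E'
from cell import state, read_camera
import cv2, numpy as np
print(state())
for n in ("top","side"):
    d=read_camera(n); cv2.imwrite(f"pics/{n}0.png",d["img"]); np.savez(f"{n}0.npz",**d)
    print(n,d["mtx"],d["k1"],np.round(d["cam_to_world"],3))
E
```

```text
total 12
drwxr-xr-x  3 agent agent 4096 Dec  6 16:02 .
drwxr-xr-x 23 root  root  4096 Dec  6 16:02 ..
drwxr-xr-x  2 agent agent 4096 Dec  6 16:02 pics
{'t': 0.0, 'joints': array([-1.24057494e+00,  4.91573448e-01,  1.55944702e+00,  4.50855842e-05,
        1.09170877e+00, -1.05580437e-01]), 'qvel': array([ 0.00031881,  0.00015002, -0.00052397,  0.00117349,  0.00027517,
        0.0002937 ]), 'tau': array([-6.22656007e-04, -6.12651515e+01, -2.58184361e+01,  6.92416937e-02,
        4.81639104e-02, -9.29601219e-05]), 'eef_pos': array([ 263.79797882, -566.33109655,  214.05395974]), 'tcp_rot': array([-1.7115431 ,  1.56965904,  1.86583057]), 'ft_force': array([ 0.41293337,  0.57234971, -0.38974164]), 'moment': array([ 0.015438  , -0.02406165,  0.00334431]), 'opening': 1.0030777144490242}
top [[481.56573483   0.         263.0284116 ]
 [  0.         481.56573483 185.7573331 ]
 [  0.           0.           1.        ]] -0.14985339542255083 [[ 1.800000e-02  9.980000e-01 -6.700000e-02  4.816260e+02]
 [-1.000000e+00  1.600000e-02 -1.700000e-02 -1.094400e+01]
 [-1.500000e-02  6.800000e-02  9.980000e-01  1.441041e+03]
 [ 0.000000e+00  0.000000e+00  0.000000e+00  1.000000e+00]]
side [[381.97936902   0.         252.11168126]
 [  0.         381.97936902 194.34310875]
 [  0.           0.           1.        ]] -0.1258234265304532 [[-7.57000e-01  4.54000e-01 -4.69000e-01  4.76270e+01]
 [-6.53000e-01 -5.38000e-01  5.33000e-01  6.03575e+02]
 [-1.00000e-02  7.10000e-01  7.04000e-01  8.71803e+02]
 [ 0.00000e+00  0.00000e+00  0.00000e+00  1.00000e+00]]
```

View pics/top0.png

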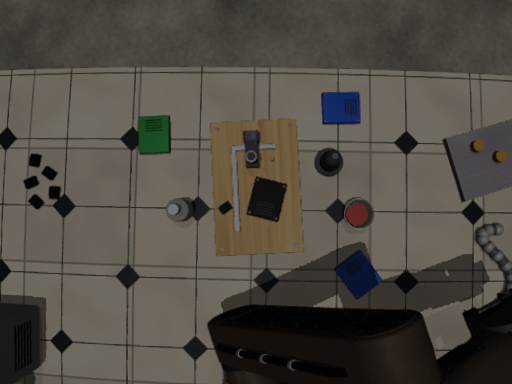

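View pics/side0.png

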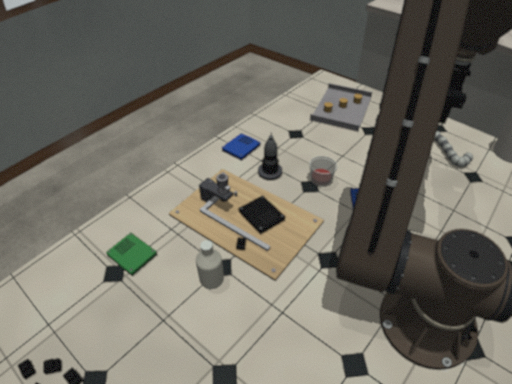

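In the top view, four things have the cover's shape: green (154,135), blue (341,108), blue (357,273) and black on the board (267,199). Only the last is black and lying on the jig board. I'll check it in an enlarged crop.

```bash
cat > h.py <<'E'
import numpy as np, cv2
def ray(d,uv):
    uv=np.atleast_2d(np.float64(uv)); K=d["mtx"]; k=float(d["k1"])
    p=cv2.undistortPoints(uv.reshape(-1,1,2),K,np.array([k,0,0,0,0.])).reshape(-1,2)
    v=np.c_[p[:,0],-p[:,1],-np.ones(len(p))]; T=d["cam_to_world"]
    return T[:3,3], v@T[:3,:3].T
def onplane(d,uv,z):
    o,v=ray(d,uv); return (o+v*((z-o[2])/v[:,2])[:,None])[:,:2]
def proj(d,P):
    P=np.atleast_2d(P); T=d["cam_to_world"]; c=(P-T[:3,3])@T[:3,:3]
    x=np.c_[c[:,0],-c[:,1]]/-c[:,2:]; r2=(x**2).sum(1,keepdims=True); x=x*(1+float(d["k1"])*r2)
    return x@d["mtx"][:2,:2].T+d["mtx"][:2,2]
def crop(d,x0,y0,x1,y1,s,name):
    im=cv2.resize(d["img"][y0:y1,x0:x1],None,fx=s,fy=s,interpolation=cv2.INTER_CUBIC); cv2.imwrite("pics/"+name,im)
E
python3 - <<'E'
from h import *
t=dict(np.load("top0.npz")); s=dict(np.load("side0.npz"))
crop(t,195,110,315,265,3.8,"topc.png"); crop(s,160,150,340,290,4,"sidec.png")
E
```

```text
(no output)
```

View pics/topc.png

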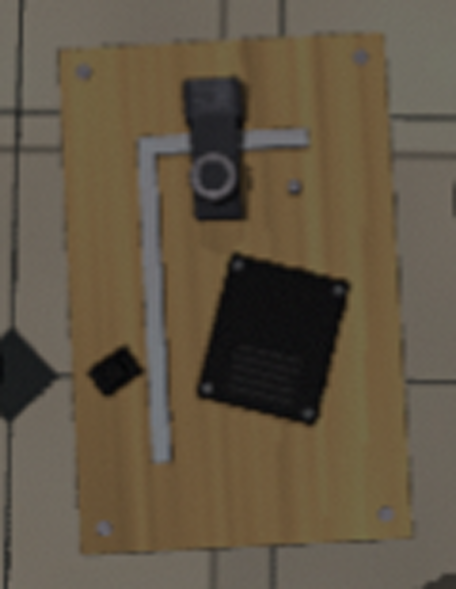

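View pics/sidec.png

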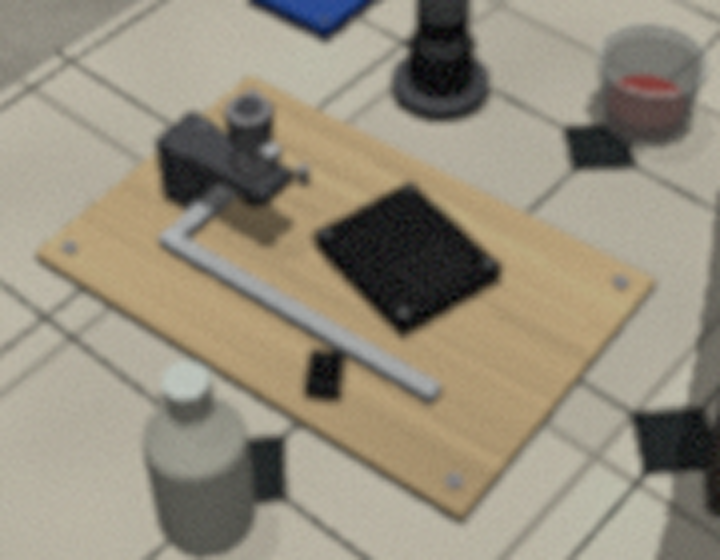

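The crop confirms it: the black plate at crop (273,340) is a 115x96 mm cover on the board, its long side roughly along the fence. Next I'll measure the jig and cover poses.

```bash
cat >> h.py <<'E'
def jig_pose(d):
    im=d["img"]; hsv=cv2.cvtColor(im,cv2.COLOR_BGR2HSV)
    m=((hsv[...,0]>10)&(hsv[...,0]<28)&(hsv[...,1]>80)&(hsv[...,2]>70)).astype(np.uint8)*255
    m=cv2.morphologyEx(m,cv2.MORPH_OPEN,np.ones((3,3)))
    cs,_=cv2.findContours(m,cv2.RETR_EXTERNAL,cv2.CHAIN_APPROX_NONE); c=max(cs,key=cv2.contourArea)
    q=onplane(d,c.reshape(-1,2).astype(float),12); r=cv2.minAreaRect(q.astype(np.float32))
    return m,r
def cover_rect(d,z=32,roi=None):
    im=d["img"]; g=im.max(2); m=(g<45).astype(np.uint8)*255
    if roi is not None:
        k=np.zeros_like(m); k[roi[1]:roi[3],roi[0]:roi[2]]=255; m&=k
    m=cv2.morphologyEx(m,cv2.MORPH_CLOSE,np.ones((5,5))); m=cv2.morphologyEx(m,cv2.MORPH_OPEN,np.ones((5,5)))
    cs,_=cv2.findContours(m,cv2.RETR_EXTERNAL,cv2.CHAIN_APPROX_NONE); c=max(cs,key=cv2.contourArea)
    q=onplane(d,c.reshape(-1,2).astype(float),z); return m,cv2.minAreaRect(q.astype(np.float32))
E
python3 - <<'E'
from h import *
t=dict(np.load("top0.npz")); s=dict(np.load("side0.npz"))
m,r=jig_pose(t); print("top board",r); 
m2,r2=jig_pose(s); print("side board",r2)
m3,r3=cover_rect(t,32,(240,165,295,235)); print("cover",r3,cv2.boxPoints(r3))
m4,r4=cover_rect(s,32,(235,190,290,240)); print("cover side",r4)
cv2.imwrite("pics/m.png",np.hstack([m[90:270,190:320],m3[90:270,190:320],m2[140:320,160:340],m4[140:320,160:340]]))
E
```

```text
top board ((576.4744262695312, 33.850364685058594), (398.5396423339844, 258.76300048828125), 3.988553285598755)
side board ((574.3054809570312, 40.51678466796875), (393.69696044921875, 256.2265625), 4.105964660644531)
cover ((538.9367065429688, 1.5489768981933594), (93.9096908569336, 112.97749328613281), 76.98660278320312) [[473.3255   -31.479874]
 [583.4014   -56.92002 ]
 [604.5479    34.577827]
 [494.472     60.017975]]
cover side ((533.5733642578125, 12.496505737304688), (91.88966369628906, 113.3802490234375), 77.1102066040039)
```

View pics/m.png

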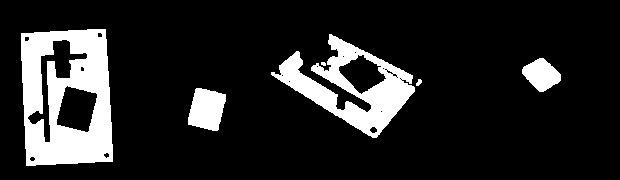

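```bash
python3 - <<'E'
from h import *
t=dict(np.load("top0.npz")); s=dict(np.load("side0.npz"))
f=lambda c,o,k:(np.array(c)+.5)/k-.5+np.array(o)
P={"knobtop":((213,175),(249,106)),"pin":((294,186),(302,175)),"fencenear":((161,462),(433,390)),
"scrFL":((84,72),(68,247)),"scrNR":((386,513),(620,283)),"scrNL":((104,528),(453,481))}
a=np.deg2rad(4.0); R=np.array([[np.cos(a),-np.sin(a)],[np.sin(a),np.cos(a)]]); O=np.array([596.4,35.2])
for n,(c1,c2) in P.items():
    o1,v1=ray(t,f(c1,(195,110),3.8)); o2,v2=ray(s,f(c2,(160,150),4))
    A=np.c_[v1[0],-v2[0]]; k=np.linalg.lstsq(A,o2-o1,rcond=None)[0]
    p1=o1+k[0]*v1[0]; p2=o2+k[1]*v2[0]; m=(p1+p2)/2
    z={"knobtop":138,"pin":30,"fencenear":24}.get(n,12)
    print(n,m.round(1),"gap",(p1-p2).round(1),"jig(tri)",((m[:2]-O)@R).round(1),"jig top",((onplane(t,f(c1,(195,110),3.8),z)[0]-O)@R).round(1),"jig side",((onplane(s,f(c2,(160,150),4),z)[0]-O)@R).round(1))
# bystanders rough
for n,uv,z in (("bottle",(179,209),120),("tub",(357,213),33),("grinder",(331,159),150),("cap",(225,208),40)):
    print(n,onplane(t,uv,z)[0].round(0))
E
```

```text
knobtop [652.1  46.5 136.7] gap [-1.2 -1.1 -0.2] jig(tri) [56.3  7.4] jig top [55.5  6.8] jig side [56.1  8.9]
pin [660.1 -11.8  17.9] gap [-1.7 -1.4 -0.2] jig(tri) [ 60.3 -51.3] jig top [ 57.9 -51.8] jig side [ 53.2 -41.4]
fencenear [443.6  88.1  20.9] gap [-2.9 -2.1 -0.1] jig(tri) [-148.7   63.4] jig top [-150.2   62.3] jig side [-148.5   66.3]
scrFL [750.4 157.1   9.4] gap [-2.5 -2.5 -0.8] jig(tri) [162.2 110.8] jig top [160.2 109.3] jig side [161.8 113.3]
scrNR [406.1 -87.9   8.2] gap [-1.8 -1.1  0.2] jig(tri) [-198.4 -109.5] jig top [-199.1 -109.8] jig side [-198.9 -105.8]
scrNL [390.6 132.2   9.7] gap [-2.3 -1.6 -0. ] jig(tri) [-198.5  111.1] jig top [-199.6  110.2] jig side [-198.1  113.2]
bottle [503. 242.]
tub [ 501. -264.]
grinder [ 644. -172.]
cap [509. 122.]
```

```bash
cat >> h.py <<'E'
from scipy.spatial.transform import Rotation as Ro
def tool(st):
    R=Ro.from_euler("xyz",st["tcp_rot"]).as_matrix(); return R
A=np.deg2rad(4.0); RJ=np.array([[np.cos(A),-np.sin(A)],[np.sin(A),np.cos(A)]]); O=np.array([596.7,35.6])
j2w=lambda x,y: O+RJ@np.array([x,y])
w2j=lambda p: RJ.T@(np.array(p)[:2]-O)
def show():
    from cell import state
    s=state(); R=tool(s); y=R[:,1]
    print("t",round(s["t"],2),"tcp",s["eef_pos"].round(1),"jig",w2j(s["eef_pos"]).round(1),"jaw deg",round(np.degrees(np.arctan2(y[1],y[0])),2),"toolx",R[:,0].round(3),"q",s["joints"].round(2),"F",s["ft_force"].round(1),"Fj",(RJ.T@s["ft_force"][:2]).round(1),"M",s["moment"].round(2),"op",round(s["opening"],3)); return s
E
python3 - <<'E'
from h import *
s=show()
print(j2w(-66,-125), j2w(-66,-105),j2w(55,7))
c=w2j((538.9,1.5)); print("cover jig",c)
th=np.deg2rad(-17.0)
for sx in(1,-1):
  for sy in(1,-1):
    print((c+np.array([[np.cos(th),-np.sin(th)],[np.sin(th),np.cos(th)]])@np.array([57.5*sx,48*sy])).round(1))
E
```

```text
t 0.1 tcp [ 263.8 -566.4  214.1] jig [-374.1 -577.3] jaw deg -65.03 toolx [-0.     0.001 -1.   ] q [-1.24  0.49  1.56  0.    1.09 -0.11] F [-0.3 -0.1  0. ] Fj [-0.3 -0. ] M [ 0.01 -0.01 -0.04] op 0.999
[539.5803319  -93.69943355] [538.18520243 -73.74815254] [651.07772745  46.41955441]
cover jig [-60.03789786 -29.98500993]
[ 9.  -0.9]
[-19.1 -92.7]
[-101.    32.7]
[-129.1  -59.1]
```

Request:
{"op": "move_arm", "data": {
  "targets": [
    [0.137,0.24,0,0,0,35,0.5],
    [0.137,0.24,0,0,0,35,0.5],
    [0.137,0.24,0,0,0,35,0.5],
    [0.137,0.24,0,0,0,35,0.5],
    [0.137,0.24,0,0,0,35,0.5],
    [0.273,0.48,0,0,0,69,0.5],
    [0.273,0.48,0,0,0,69,0.5],
    [0.273,0.48,0,0,0,69,0.5],
    [0.273,0.48,0,0,0,69,0.5],
    [0.273,0.48,0,0,0,69,0.5]
  ]
}}

```text
t: 1.1
eef_pos: [511.7, -130.0, 214.6]
tcp_rot: [-1.912, 1.571, 2.874]
ft_force: [0.2, -1.0, -0.3]
opening: 0.749
```

```bash
python3 -c "
from h import *
show()"
```

```text
t 1.1 tcp [ 511.7 -130.   214.6] jig [ -96.4 -159.3] jaw deg 4.26 toolx [-0.  0. -1.] q [-0.37  0.35  1.8  -0.    0.99 -0.45] F [ 0.2 -1.  -0.3] Fj [ 0.1 -1. ] M [-0.01 -0.09 -0.01] op 0.749
```

Request:
{"op": "move_arm", "data": {
  "targets": [
    [0.025,0.044,0,0,0,0,0.5],
    [0.025,0.044,0,0,0,0,0.5],
    [0.025,0.044,0,0,0,0,0.5]
  ]
}}

```text
t: 1.4
eef_pos: [536.2, -87.0, 214.3]
tcp_rot: [-1.73, 1.57, 3.054]
ft_force: [0.5, 0.2, 0.1]
opening: 0.748
```

```bash
python3 -c "
from h import *
from cell import read_camera
show()
for n,b in (('top',(180,80,380,280)),('side',(120,80,400,290))):
    d=read_camera(n); crop(d,*b,2.8,n+'1.png')
"
```

```text
t 1.4 tcp [536.2 -87.  214.3] jig [ -68.9 -118.1] jaw deg 4.12 toolx [-0.001  0.    -1.   ] q [-0.28  0.38  1.76 -0.    1.01 -0.35] F [0.5 0.2 0.1] Fj [0.5 0.2] M [-0.03 -0.14  0.  ] op 0.748
```

View pics/side1.png

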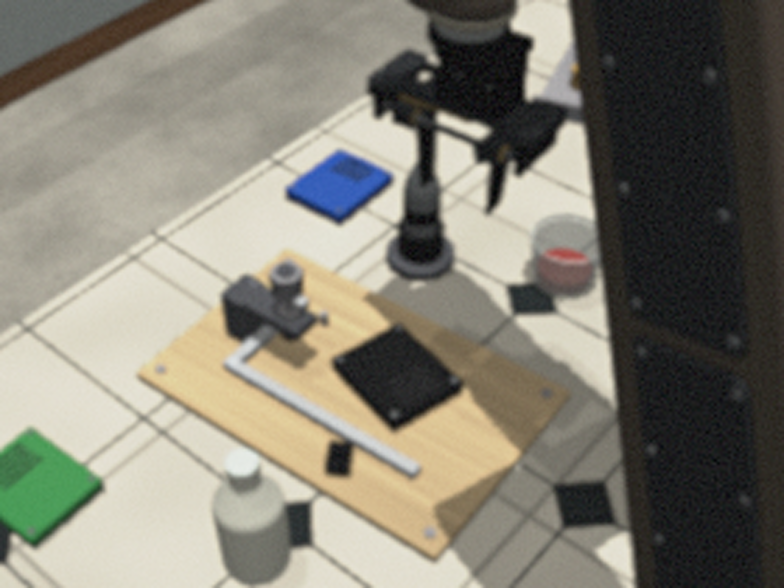

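View pics/top1.png

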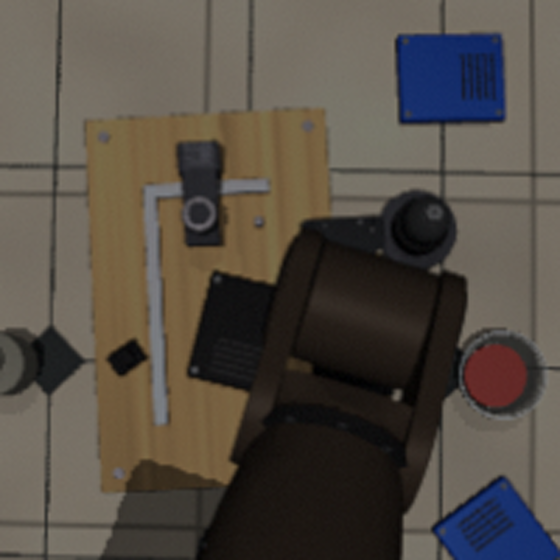

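Side view: the gripper is above the board's right side and the grinder stands clear of it. The cover hasn't moved. I'll descend beside its -y face.

Request:
{"op": "move_arm", "data": {
  "targets": [
    [0,0,-0.05,0,0,0,0.5],
    [0,0,-0.1,0,0,0,0.5],
    [0,0,-0.15,0,0,0,0.5],
    [0,0,-0.18,0,0,0,0.5],
    [0,0,-0.194,0,0,0,0.5],
    [0,0,-0.194,0,0,0,0.5],
    [0,0,-0.194,0,0,0,0.5]
  ]
}}

```text
t: 2.2
eef_pos: [536.0, -89.1, 21.1]
tcp_rot: [0.974, 1.571, -0.529]
ft_force: [0.4, -0.1, 0.0]
opening: 0.749
```

```bash
python3 -c "
from h import *
from cell import read_camera
show()
for n,b in (('top',(180,80,380,280)),('side',(120,80,400,290))):
    d=read_camera(n); crop(d,*b,2.8,n+'2.png')
for dy in (30,50,65,70): print(dy, RJ@np.array([0,dy]))
"
```

```text
t 2.2 tcp [536.  -89.1  21.1] jig [ -69.2 -120.2] jaw deg 3.88 toolx [ 0. -0. -1.] q [-0.29  0.65  1.93 -0.    0.56 -0.35] F [ 0.4 -0.1  0. ] Fj [ 0.4 -0.2] M [-0.06 -0.1   0.01] op 0.749
30 [-2.09269421 29.92692151]
50 [-3.48782369 49.87820251]
65 [-4.53417079 64.84166327]
70 [-4.88295316 69.82948352]
```

View pics/side2.png

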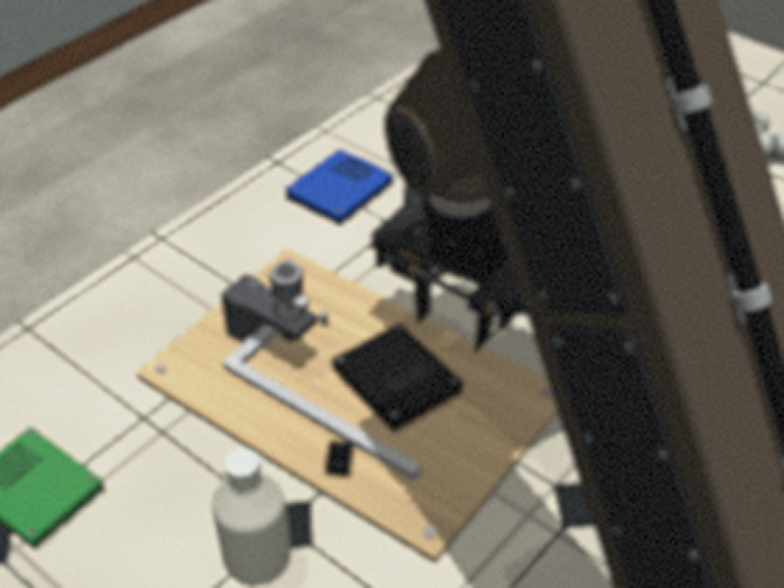

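The fingertips stand just outside the cover's -y face. I'll push toward the fence along jig +y.

Request:
{"op": "move_arm", "data": {
  "targets": [
    [-0.001,0.012,0,0,0,0,0.5],
    [-0.002,0.02,0,0,0,0,0.5],
    [-0.002,0.026,0,0,0,0,0.5],
    [-0.002,0.032,0,0,0,0,0.5],
    [-0.003,0.038,0,0,0,0,0.5],
    [-0.003,0.044,0,0,0,0,0.5],
    [-0.003,0.05,0,0,0,0,0.5],
    [-0.004,0.055,0,0,0,0,0.5],
    [-0.004,0.058,0,0,0,0,0.5],
    [-0.004,0.058,0,0,0,0,0.5]
  ]
}}

```text
t: 3.3
eef_pos: [531.7, -29.5, 20.5]
tcp_rot: [-1.931, 1.57, 2.851]
ft_force: [-0.2, -0.2, 0.5]
opening: 0.752
```

```bash
python3 -c "
from h import *
from cell import read_camera
show()
for n,b in (('top',(180,80,380,280)),('side',(160,140,340,275))):
    d=read_camera(n); crop(d,*b,4 if n=='side' else 2.8,n+'3.png')
"
```

```text
t 3.3 tcp [531.7 -29.5  20.5] jig [-69.4 -60.4] jaw deg 4.0 toolx [-0.001  0.    -1.   ] q [-0.18  0.64  1.95  0.    0.55 -0.25] F [-0.2 -0.2  0.5] Fj [-0.3 -0.2] M [ 0.01 -0.11 -0.03] op 0.752
```

View pics/side3.png

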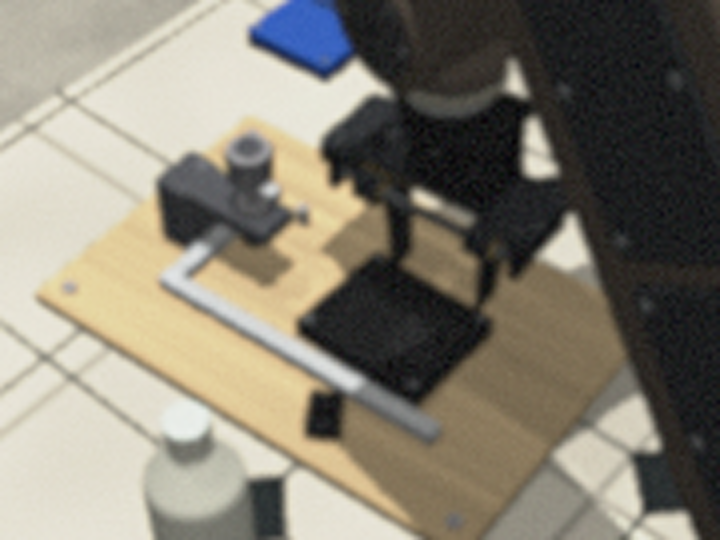

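The cover is now nearly parallel to the fence, with a gap of about 10 mm left. I'll close it gently.

Request:
{"op": "move_arm", "data": {
  "targets": [
    [0,0.004,0,0,0,0,0.5],
    [0,0.007,0,0,0,0,0.5],
    [-0.001,0.009,0,0,0,0,0.5],
    [-0.001,0.01,0,0,0,0,0.5],
    [-0.001,0.011,0,0,0,0,0.5]
  ]
}}

```text
t: 3.9
eef_pos: [531.7, -21.2, 20.9]
tcp_rot: [0.418, 1.568, -1.082]
ft_force: [-0.5, -31.5, 0.9]
opening: 0.752
```

```bash
python3 -c "
from h import *
show()
"
```

```text
t 3.9 tcp [531.7 -21.2  20.9] jig [-68.8 -52.1] jaw deg 4.03 toolx [ 0.001 -0.003 -1.   ] q [-0.16  0.64  1.95 -0.    0.54 -0.23] F [ -0.5 -31.5   0.9] Fj [ -2.7 -31.4] M [-5.78  0.3  -0.1 ] op 0.752
```

The force is 31 N, with the cover against the fence. I'll back off, lift, turn the jaws to lie along the jig's y, and go behind the cover.

Request:
{"op": "move_arm", "data": {
  "targets": [
    [0,-0.006,0,0,0,0,0.5],
    [0.001,-0.02,0,0,0,0,0.5],
    [0.001,-0.02,0.05,0,0,8,0.3],
    [0.001,-0.02,0.08,0,0,16,0.1],
    [-0.04,-0.02,0.08,0,0,25,0],
    [-0.08,-0.01,0.08,0,0,33,0],
    [-0.08,0.03,0.08,0,0,42,0],
    [-0.08,0.05,0.08,0,0,50,0],
    [-0.08,0.053,0.08,0,0,58,0],
    [-0.08,0.053,0.08,0,0,66,0]
  ]
}}

```text
t: 4.9
eef_pos: [451.0, 34.5, 100.8]
tcp_rot: [1.935, 1.571, 1.592]
ft_force: [-1.0, 0.6, 0.4]
opening: 0.503
```

Request:
{"op": "move_arm", "data": {
  "targets": [
    [0,0,0,0,0,8,0],
    [0,0,0,0,0,16,0],
    [0,0,0,0,0,24,0],
    [0,0,0,0,0,24,0]
  ]
}}

```text
t: 5.3
eef_pos: [451.1, 33.7, 100.7]
tcp_rot: [2.13, 1.571, 2.201]
ft_force: [0.6, -1.5, -0.4]
opening: 0.497
```

```bash
python3 -c "
from h import *
from cell import read_camera
show()
for n,b in (('top',(180,80,340,280)),('side',(160,140,340,275))):
    d=read_camera(n); crop(d,*b,4 if n=='side' else 2.8,n+'4.png')
"
```

```text
t 5.3 tcp [451.1  33.7 100.7] jig [-145.4    8.3] jaw deg 94.09 toolx [-0.  0. -1.] q [-0.07  0.43  2.09  0.    0.62 -1.71] F [ 0.6 -1.5 -0.4] Fj [ 0.5 -1.5] M [ 0.09 -0.16  0.01] op 0.497
```

View pics/side4.png

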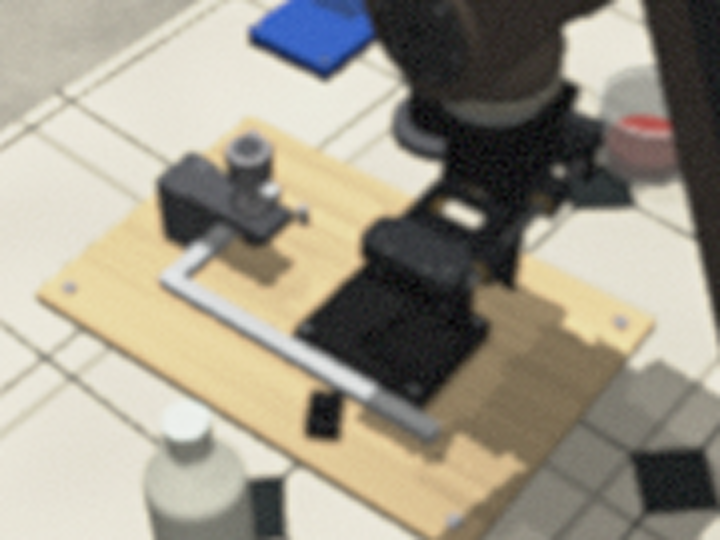

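View pics/top4.png

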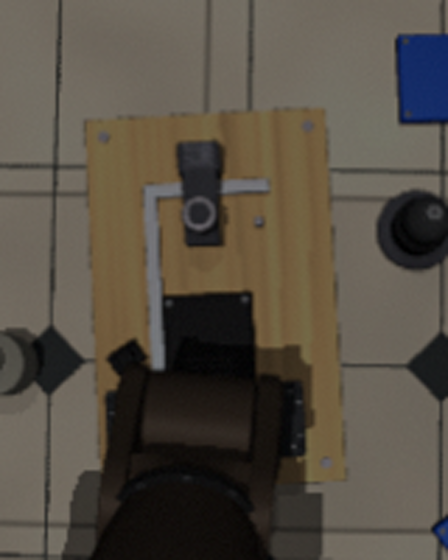

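The cover lies flat along the fence. I'll measure its front edge before lowering behind it.

```bash
python3 -c "
from h import *
t=dict(np.load('top0.npz'))
for c in ((165,298),(251,292)):
    p=onplane(t,(np.array(c)+.5)/2.8-.5+np.array([180,80]),32)[0]; print(w2j(p).round(1))
print(RJ@np.array([100.,0]))
"
```

```text
[-18.6  50.1]
[-17.2 -40.3]
[99.75640503  6.97564737]
```

Request:
{"op": "move_arm", "data": {
  "targets": [
    [-0.012,-0.001,0,0,0,0,0],
    [-0.012,-0.001,-0.04,0,0,0,0],
    [-0.012,-0.001,-0.07,0,0,0,0],
    [-0.012,-0.001,-0.08,0,0,0,0],
    [-0.012,-0.001,-0.08,0,0,0,0]
  ]
}}

```text
t: 5.9
eef_pos: [438.1, 33.0, 19.9]
tcp_rot: [2.959, 1.568, 3.027]
ft_force: [-1.0, 0.5, 1.0]
opening: 0.497
```

```bash
python3 -c "
from h import *
show()
"
```

```text
t 5.9 tcp [438.1  33.   19.9] jig [-158.4    8.4] jaw deg 93.89 toolx [-0.003  0.    -1.   ] q [-0.08  0.58  2.18  0.    0.39 -1.71] F [-1.   0.5  1. ] Fj [-1.   0.5] M [ 0.09 -0.1   0.01] op 0.497
```

Request:
{"op": "move_arm", "data": {
  "targets": [
    [0.01,0.001,0,0,0,0,0],
    [0.018,0.001,0,0,0,0,0],
    [0.026,0.002,0,0,0,0,0],
    [0.034,0.003,0,0,0,0,0],
    [0.042,0.003,0,0,0,0,0],
    [0.05,0.004,0,0,0,0,0],
    [0.058,0.005,0,0,0,0,0],
    [0.066,0.005,0,0,0,0,0],
    [0.074,0.006,0,0,0,0,0],
    [0.08,0.007,0,0,0,0,0]
  ]
}}

```text
t: 6.9
eef_pos: [519.0, 39.9, 20.8]
tcp_rot: [-3.101, 1.569, -3.031]
ft_force: [-10.2, -6.1, 6.8]
opening: 0.503
```

```bash
python3 -c "
from h import *
from cell import read_camera
show()
for n,b in (('top',(200,110,300,250)),('side',(160,140,340,275))):
    d=read_camera(n); crop(d,*b,4,n+'5.png')
"
```

```text
t 6.9 tcp [519.   39.9  20.8] jig [-77.2   9.7] jaw deg 93.98 toolx [-0.002 -0.    -1.   ] q [-0.05  0.63  1.98 -0.    0.53 -1.69] F [-10.2  -6.1   6.8] Fj [-10.6  -5.4] M [-1.11  1.57 -0.01] op 0.503
```

View pics/top5.png

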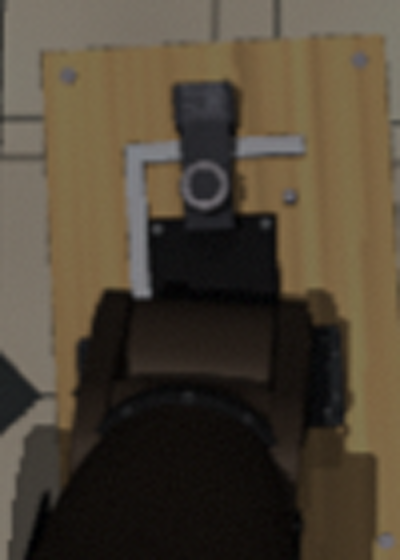

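View pics/side5.png

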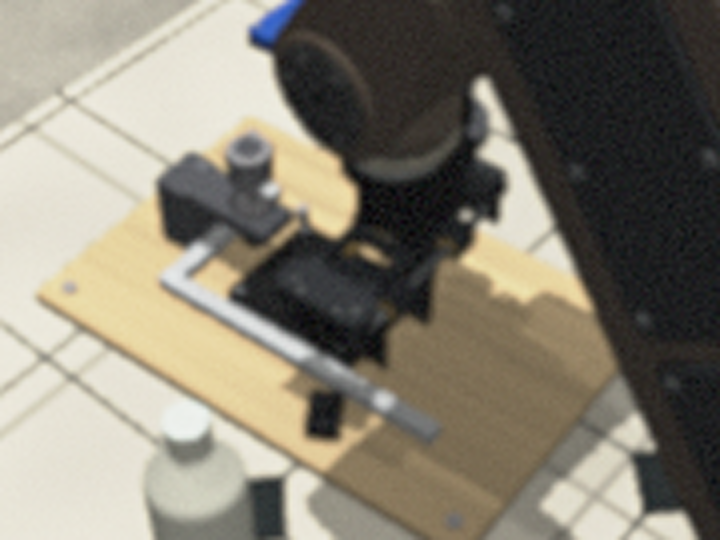

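The cover is tracking along the fence and its front edge is heading between the pin (crop 290,196) and the fence. I'll keep pushing.

Request:
{"op": "move_arm", "data": {
  "targets": [
    [0.007,0.0,0,0,0,0,0],
    [0.014,0.001,0,0,0,0,0],
    [0.021,0.001,0,0,0,0,0],
    [0.028,0.002,0,0,0,0,0],
    [0.034,0.002,0,0,0,0,0],
    [0.037,0.003,0,0,0,0,0],
    [0.039,0.003,0,0,0,0,0],
    [0.041,0.003,0,0,0,0,0]
  ]
}}

```text
t: 7.8
eef_pos: [560.3, 43.0, 20.6]
tcp_rot: [0.713, 1.571, 0.783]
ft_force: [-1.3, 0.1, -0.9]
opening: 0.499
```

```bash
python3 -c "
from h import *
show()
"
```

```text
t 7.8 tcp [560.3  43.   20.6] jig [-35.8  10. ] jaw deg 93.97 toolx [ 0.  0. -1.] q [-0.04  0.67  1.88  0.    0.59 -1.68] F [-1.3  0.1 -0.9] Fj [-1.3  0.2] M [ 0.11  0.22 -0.02] op 0.499
```

Request:
{"op": "move_arm", "data": {
  "targets": [
    [0.001,0,0,0,0,0,0],
    [0.002,0,0,0,0,0,0],
    [0.003,0,0,0,0,0,0],
    [0.004,0,0,0,0,0,0]
  ]
}}

```text
t: 8.2
eef_pos: [561.6, 43.1, 20.6]
tcp_rot: [3.043, 1.565, 3.112]
ft_force: [-16.6, -1.9, 12.5]
opening: 0.5
```

```bash
python3 -c "
from h import *
from cell import read_camera
show()
for n,b in (('top',(200,110,300,250)),('side',(160,140,340,275))):
    d=read_camera(n); crop(d,*b,4,n+'6.png')
"
```

```text
t 8.2 tcp [561.6  43.1  20.6] jig [-34.5   9.9] jaw deg 93.98 toolx [-0.006  0.    -1.   ] q [-0.04  0.67  1.87 -0.    0.6  -1.68] F [-16.6  -1.9  12.5] Fj [-16.7  -0.7] M [-0.17  2.78 -0.03] op 0.5
```

View pics/side6.png

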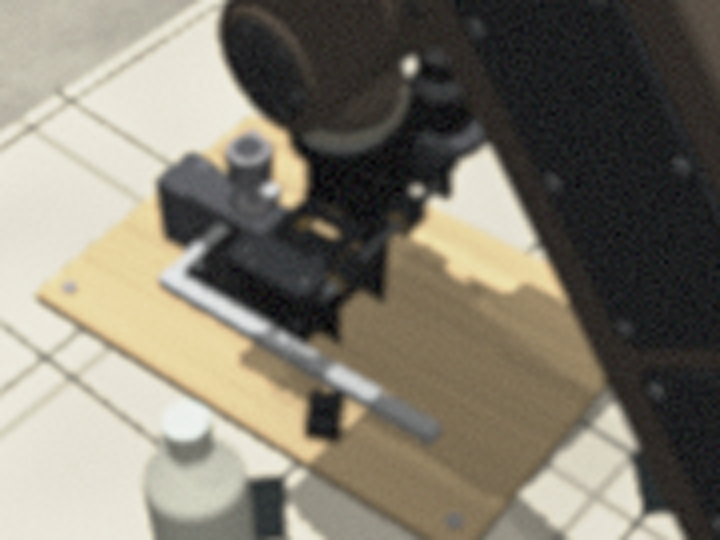

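Contact with the end stop: 16.7 N at jig x −34.5, where −35 was expected. I'll back off and check that it sits square.

Request:
{"op": "move_arm", "data": {
  "targets": [
    [-0.006,0,0,0,0,0,0],
    [-0.03,-0.002,0.02,0,0,0,-0.5],
    [-0.07,-0.005,0.06,0,0,0,-1],
    [-0.11,-0.04,0.1,0,0,0,-1],
    [-0.11,-0.08,0.11,0,0,0,-1],
    [-0.11,-0.12,0.11,0,0,0,-1],
    [-0.11,-0.12,0.11,0,0,0,-1]
  ]
}}

```text
t: 9.0
eef_pos: [455.1, -81.3, 132.0]
tcp_rot: [-0.437, 1.566, -0.372]
ft_force: [-0.1, 0.0, 0.1]
opening: 0.052
```

```bash
python3 -c "
from h import *
from cell import read_camera
show()
for n,b in (('top',(200,110,300,250)),('side',(160,140,340,275))):
    d=read_camera(n); crop(d,*b,4,n+'7.png'); np.savez(n+'7.npz',**d)
"
```

```text
t 9.0 tcp [455.1 -81.3 132. ] jig [-149.4 -106.8] jaw deg 93.71 toolx [ 0.005 -0.002 -1.   ] q [-0.32  0.38  2.04 -0.    0.71 -1.96] F [-0.1  0.   0.1] Fj [-0.1  0. ] M [ 0.09 -0.15  0.01] op 0.052
```

View pics/side7.png

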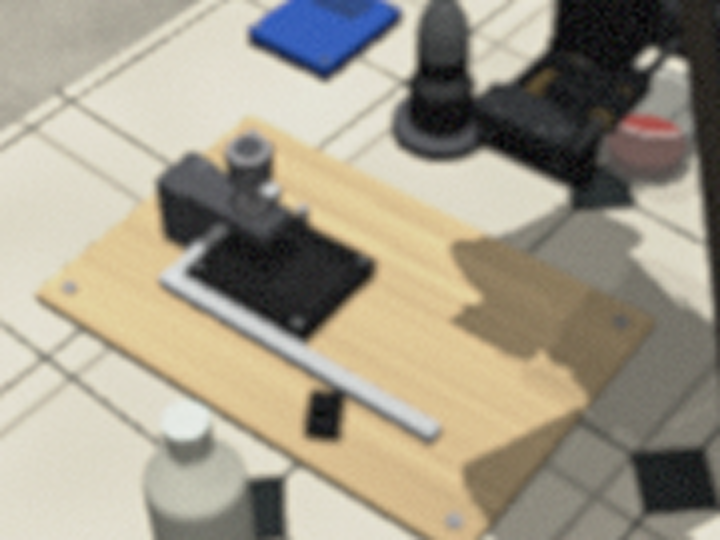

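View pics/top7.png

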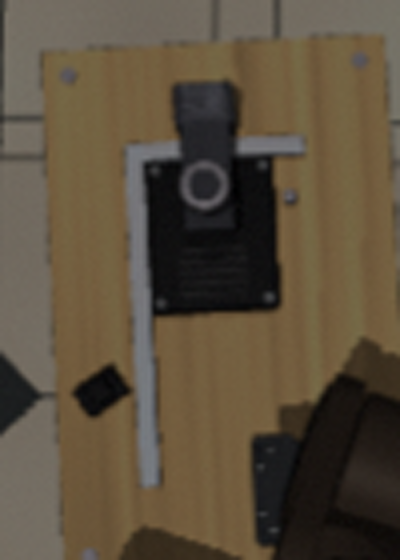

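It looks home. Sub-millimetre gaps won't show at this scale, so I'll seat it again with a light push on the −y face near its rear, then one on the rear face.

Request:
{"op": "move_arm", "data": {
  "targets": [
    [0.04,0.01,0,0,0,0,-1],
    [0.085,0.022,0,0,0,0,-1],
    [0.12,0.032,0,0,0,0,-1],
    [0.133,0.036,-0.02,0,0,0,-1],
    [0.133,0.036,-0.06,0,0,0,-1],
    [0.133,0.036,-0.1,0,0,0,-1],
    [0.133,0.036,-0.112,0,0,0,-1],
    [0.133,0.036,-0.112,0,0,0,-1]
  ]
}}

```text
t: 9.9
eef_pos: [586.4, -39.8, 17.1]
tcp_rot: [2.846, 1.567, 2.917]
ft_force: [-0.2, 0.5, 0.0]
opening: 0.004
```

```bash
python3 -c "
from h import *
show()
"
```

```text
t 9.9 tcp [586.4 -39.8  17.1] jig [-15.5 -74.5] jaw deg 94.04 toolx [-0.003  0.001 -1.   ] q [-0.18  0.7   1.81  0.    0.63 -1.82] F [-0.2  0.5  0. ] Fj [-0.1  0.6] M [ 0.13 -0.15  0.04] op 0.004
```

Request:
{"op": "move_arm", "data": {
  "targets": [
    [0,0.008,0.003,0,0,0,-1],
    [-0.001,0.015,0.003,0,0,0,-1],
    [-0.001,0.019,0.003,0,0,0,-1],
    [-0.001,0.021,0.003,0,0,0,-1],
    [-0.001,0.022,0.003,0,0,0,-1]
  ]
}}

```text
t: 10.4
eef_pos: [586.3, -18.7, 22.3]
tcp_rot: [-0.111, 1.57, -0.041]
ft_force: [0.2, 0.0, 0.1]
opening: 0.002
```

```bash
python3 -c "
from h import *
show()
"
```

```text
t 10.4 tcp [586.3 -18.7  22.3] jig [-14.1 -53.4] jaw deg 93.99 toolx [ 0.001 -0.    -1.   ] q [-0.14  0.69  1.82  0.    0.64 -1.79] F [0.2 0.  0.1] Fj [0.2 0. ] M [ 0.1  -0.17  0.04] op 0.002
```

Request:
{"op": "move_arm", "data": {
  "targets": [
    [0,0.0015,0,0,0,0,-1],
    [0,0.003,0,0,0,0,-1],
    [0,0.004,0,0,0,0,-1]
  ]
}}

```text
t: 10.7
eef_pos: [586.1, -15.0, 21.6]
tcp_rot: [2.425, 1.571, 2.494]
ft_force: [0.1, 0.9, -0.2]
opening: 0.003
```

```bash
python3 -c "
from h import *
show()
"
```

```text
t 10.7 tcp [586.1 -15.   21.6] jig [-14.1 -49.8] jaw deg 93.96 toolx [-0.  0. -1.] q [-0.14  0.69  1.82  0.    0.64 -1.78] F [ 0.1  0.9 -0.2] Fj [0.2 0.9] M [ 0.09 -0.13 -0.02] op 0.003
```

Request:
{"op": "move_arm", "data": {
  "targets": [
    [0,0.001,0,0,0,0,-1],
    [0,0.002,0,0,0,0,-1],
    [0,0.003,0,0,0,0,-1],
    [0,0.004,0,0,0,0,-1]
  ]
}}

```text
t: 11.1
eef_pos: [586.1, -12.4, 21.7]
tcp_rot: [-1.644, 1.569, -1.574]
ft_force: [-2.8, -18.7, 1.0]
opening: 0.006
```

```bash
python3 -c "
from h import *
show()
"
```

```text
t 11.1 tcp [586.1 -12.4  21.7] jig [-13.9 -47.2] jaw deg 94.01 toolx [-0.    -0.002 -1.   ] q [-0.13  0.69  1.82 -0.    0.64 -1.77] F [ -2.8 -18.7   1. ] Fj [ -4.1 -18.4] M [-3.14  0.28  0.  ] op 0.006
```

Request:
{"op": "move_arm", "data": {
  "targets": [
    [-0.002,-0.008,0,0,0,0,-1],
    [-0.005,-0.018,0,0,0,0,-1],
    [-0.047,-0.021,0,0,0,0,-0.5],
    [-0.05,0.015,0,0,0,0,0],
    [-0.052,0.05,0,0,0,0,0],
    [-0.052,0.05,0,0,0,0,0],
    [-0.04,0.051,0,0,0,0,0],
    [-0.03,0.052,0,0,0,0,0],
    [-0.024,0.052,0,0,0,0,0],
    [-0.024,0.052,0,0,0,0,0]
  ]
}}

```text
t: 12.1
eef_pos: [561.6, 40.4, 21.4]
tcp_rot: [3.003, 1.568, 3.072]
ft_force: [-2.3, -0.3, 0.5]
opening: 0.497
```

```bash
python3 -c "
from h import *
show()
"
```

```text
t 12.1 tcp [561.6  40.4  21.4] jig [-34.6   7.3] jaw deg 93.94 toolx [-0.002  0.    -1.   ] q [-0.05  0.67  1.87  0.    0.6  -1.69] F [-2.3 -0.3  0.5] Fj [-2.4 -0.1] M [0.06 0.3  0.03] op 0.497
```

Request:
{"op": "move_arm", "data": {
  "targets": [
    [0.001,0,0,0,0,0,0],
    [0.002,0,0,0,0,0,0],
    [0.003,0,0,0,0,0,0]
  ]
}}

```text
t: 12.4
eef_pos: [561.8, 40.5, 21.3]
tcp_rot: [3.056, 1.563, 3.125]
ft_force: [-17.2, -2.6, 11.9]
opening: 0.496
```

```bash
python3 -c "
from h import *
show(); print(j2w(-110,7))
"
```

```text
t 12.4 tcp [561.8  40.5  21.3] jig [-34.5   7.3] jaw deg 93.96 toolx [-0.008  0.    -1.   ] q [-0.05  0.67  1.87 -0.    0.61 -1.68] F [-17.2  -2.6  11.9] Fj [-17.4  -1.4] M [-0.43  2.98 -0.07] op 0.496
[486.47965916  34.90973624]
```

It's seated: 17 N, with almost no yaw moment. Now the knob. I'll retreat, lift, wind the wrist back and hover above it.

Request:
{"op": "move_arm", "data": {
  "targets": [
    [-0.008,0,0,0,0,0,0],
    [-0.04,-0.002,0.01,0,0,0,0.3],
    [-0.05,-0.002,0.05,0,0,8,0.6],
    [-0.05,-0.002,0.1,0,0,16,0.6],
    [-0.05,-0.002,0.15,0,0,24,0.6],
    [-0.03,0,0.18,0,0,32,0.6],
    [0.01,0.003,0.18,0,0,40,0.6],
    [0.05,0.005,0.18,0,0,48,0.6],
    [0.087,0.006,0.18,0,0,56,0.6],
    [0.087,0.006,0.18,0,0,56,0.6]
  ]
}}

```text
t: 13.4
eef_pos: [655.3, 46.5, 200.8]
tcp_rot: [-0.993, 1.569, 0.057]
ft_force: [-1.2, -0.3, -0.8]
opening: 0.8
```

```bash
python3 -c "
from h import *
from cell import read_camera
show()
for n,b in (('top',(200,110,300,250)),('side',(160,80,340,215))):
    d=read_camera(n); crop(d,*b,4,n+'8.png'); np.savez(n+'8.npz',**d)
"
```

```text
t 13.4 tcp [655.3  46.5 200.8] jig [59.3  6.8] jaw deg 150.2 toolx [ 0.002  0.    -1.   ] q [-0.03  0.55  1.49  0.    1.1  -2.65] F [-1.2 -0.3 -0.8] Fj [-1.2 -0.2] M [ 0.13  0.02 -0.03] op 0.8
```

View pics/side8.png

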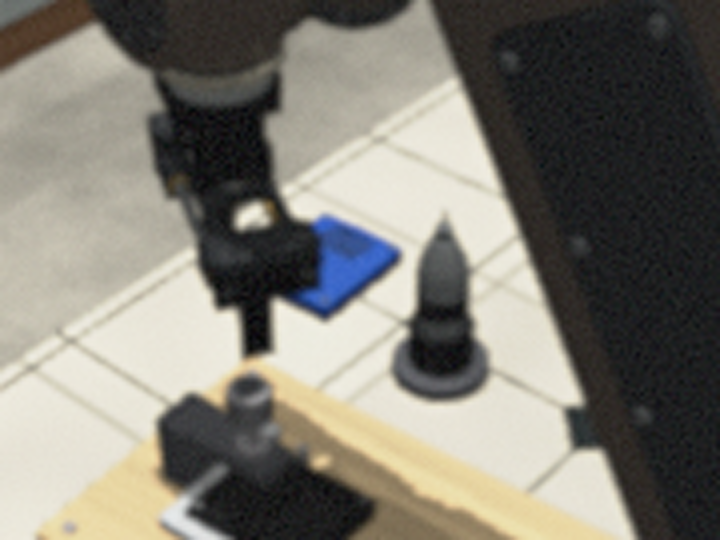

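The open fingers are above the knob, 4 mm too far in x. I'll correct that, lower and close.

Request:
{"op": "move_arm", "data": {
  "targets": [
    [-0.004,0,0,0,0,-2,0.4],
    [-0.004,0,-0.03,0,0,-2,0.4],
    [-0.004,0,-0.06,0,0,-2,0.4],
    [-0.004,0,-0.08,0,0,-2,0.4],
    [-0.004,0,-0.094,0,0,-2,0.4],
    [-0.004,0,-0.094,0,0,-2,0.2]
  ]
}}

```text
t: 14.1
eef_pos: [646.9, 46.9, 106.3]
tcp_rot: [2.069, 1.568, 3.08]
ft_force: [-0.2, -0.6, 0.6]
opening: 0.659
```

```bash
python3 -c "
from h import *
from cell import read_camera
show()
for n,b in (('side',(160,80,340,215)),):
    d=read_camera(n); crop(d,*b,4,n+'9.png'); np.savez(n+'9.npz',**d)
"
```

```text
t 14.1 tcp [646.9  46.9 106.3] jig [50.8  7.8] jaw deg 147.91 toolx [-0.003  0.    -1.   ] q [-0.03  0.64  1.6   0.    0.9  -2.61] F [-0.2 -0.6  0.6] Fj [-0.2 -0.6] M [ 0.22 -0.05  0.03] op 0.659
```

View pics/side9.png

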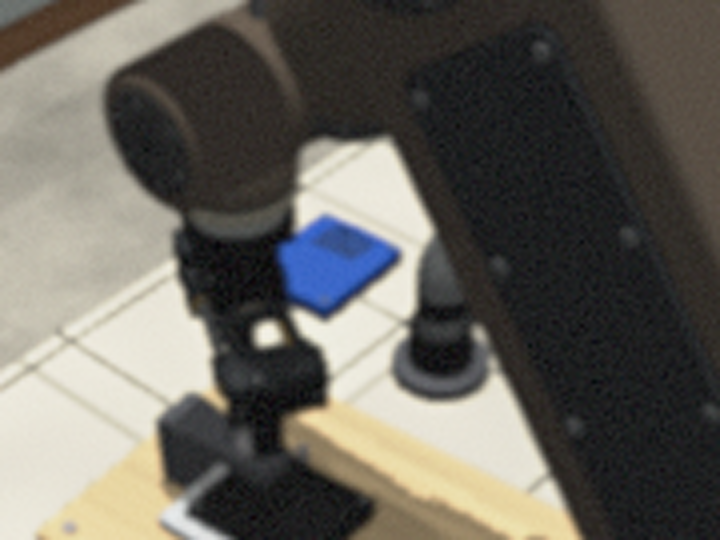

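Request:
{"op": "move_arm", "data": {
  "targets": [
    [0.002,0,0,0,0,0,0],
    [0.004,0,0,0,0,0,0]
  ]
}}

```text
t: 14.35
eef_pos: [652.7, 47.0, 109.0]
tcp_rot: [-1.015, 1.569, -0.003]
ft_force: [-0.3, 0.5, -0.1]
opening: 0.519
```

```bash
python3 -c "
from h import *
show()
"
```

```text
t 14.35 tcp [652.7  47.  109. ] jig [56.7  7.4] jaw deg 147.96 toolx [ 0.002 -0.    -1.   ] q [-0.03  0.64  1.59  0.    0.91 -2.61] F [-0.3  0.5 -0.1] Fj [-0.2  0.5] M [ 0.2  -0.12  0.01] op 0.519
```

Request:
{"op": "move_arm", "data": {
  "targets": [
    [-0.001,0,-0.001,0,0,0,0],
    [-0.001,0,-0.001,0,0,0,-0.25],
    [-0.001,0,-0.001,0,0,0,-1],
    [-0.001,0,-0.001,0,0,0,-1],
    [-0.001,0,-0.001,0,0,0,-1]
  ]
}}

```text
t: 14.85
eef_pos: [652.6, 46.1, 107.0]
tcp_rot: [-1.273, 1.567, -0.262]
ft_force: [6.4, -5.2, -1.7]
opening: 0.354
```

```bash
python3 -c "
from h import *
show()
"
```

```text
t 14.85 tcp [652.6  46.1 107. ] jig [56.5  6.6] jaw deg 147.95 toolx [ 0.004 -0.001 -1.   ] q [-0.03  0.64  1.59 -0.    0.9  -2.61] F [ 6.4 -5.2 -1.7] Fj [ 6.  -5.7] M [-0.58 -1.14 -0.02] op 0.354
```

The knob is gripped: 33.6 mm opening, 8 N side load. I'll start turning clockwise while following it down at 12 mm per turn.

Request:
{"op": "move_arm", "data": {
  "targets": [
    [0.001,-0.0005,0,0,0,-4,-1],
    [0.001,-0.0005,-0.0003,0,0,-12,-1],
    [0.001,-0.0005,-0.0006,0,0,-20,-1],
    [0.001,-0.0005,-0.0009,0,0,-28,-1],
    [0.001,-0.0005,-0.0012,0,0,-36,-1]
  ]
}}

```text
t: 15.35
eef_pos: [652.4, 46.4, 105.7]
tcp_rot: [-0.295, 1.57, 0.083]
ft_force: [1.2, -0.9, 1.3]
opening: 0.354
```

```bash
python3 -c "
from h import *
show()
"
```

```text
t 15.35 tcp [652.4  46.4 105.7] jig [56.3  6.9] jaw deg 111.64 toolx [ 0.001  0.    -1.   ] q [-0.03  0.65  1.59  0.    0.91 -1.98] F [ 1.2 -0.9  1.3] Fj [ 1.1 -0.9] M [ 0.3  -0.24  0.1 ] op 0.354
```

Request:
{"op": "move_arm", "data": {
  "targets": [
    [0,0,-0.0003,0,0,-8.5,-1],
    [0,0,-0.0006,0,0,-17,-1],
    [0,0,-0.0009,0,0,-25.5,-1],
    [0,0,-0.0011,0,0,-34,-1],
    [0,0,-0.0014,0,0,-42.5,-1],
    [0,0,-0.0017,0,0,-51,-1],
    [0,0,-0.002,0,0,-59.5,-1],
    [0,0,-0.0023,0,0,-68,-1],
    [0,0,-0.0025,0,0,-76.5,-1],
    [0,0,-0.0028,0,0,-85,-1]
  ]
}}

```text
t: 16.35
eef_pos: [652.8, 47.2, 103.0]
tcp_rot: [1.492, 1.569, 0.386]
ft_force: [3.7, 4.4, -0.8]
opening: 0.353
```

```bash
python3 -c "
from h import *
show()
"
```

```text
t 16.35 tcp [652.8  47.2 103. ] jig [56.8  7.6] jaw deg 26.62 toolx [ 0.002  0.001 -1.   ] q [-0.03  0.65  1.59  0.    0.9  -0.49] F [ 3.7  4.4 -0.8] Fj [4.  4.1] M [ 0.8  -0.83  0.13] op 0.353
```

Request:
{"op": "move_arm", "data": {
  "targets": [
    [0.0005,0.0005,-0.0003,0,0,-8.5,-1],
    [0.0005,0.0005,-0.0006,0,0,-17,-1],
    [0.0005,0.0005,-0.0009,0,0,-25.5,-1],
    [0.0005,0.0005,-0.0011,0,0,-34,-1],
    [0.0005,0.0005,-0.0014,0,0,-42.5,-1],
    [0.0005,0.0005,-0.0017,0,0,-51,-1],
    [0.0005,0.0005,-0.002,0,0,-59.5,-1],
    [0.0005,0.0005,-0.0023,0,0,-68,-1],
    [0.0005,0.0005,-0.0025,0,0,-76.5,-1],
    [0.0005,0.0005,-0.0028,0,0,-85,-1]
  ]
}}

```text
t: 17.35
eef_pos: [653.7, 46.9, 100.2]
tcp_rot: [2.475, 1.568, -0.115]
ft_force: [4.7, -0.8, -2.0]
opening: 0.354
```

```bash
python3 -c "
from h import *
show()
"
```

```text
t 17.35 tcp [653.7  46.9 100.2] jig [57.6  7.3] jaw deg -58.37 toolx [ 0.003 -0.    -1.   ] q [-0.03  0.65  1.59 -0.    0.89  0.99] F [ 4.7 -0.8 -2. ] Fj [ 4.6 -1.2] M [-0.21 -0.92  0.08] op 0.354
```

Request:
{"op": "move_arm", "data": {
  "targets": [
    [0.0005,0,-0.0003,0,0,-8.5,-1],
    [0.0005,0,-0.0006,0,0,-17,-1],
    [0.0005,0,-0.0009,0,0,-25.5,-1],
    [0.0005,0,-0.0011,0,0,-34,-1],
    [0.0005,0,-0.0014,0,0,-42.5,-1],
    [0.0005,0,-0.0017,0,0,-51,-1],
    [0.0005,0,-0.002,0,0,-59.5,-1],
    [0.0005,0,-0.0023,0,0,-68,-1],
    [0.0005,0,-0.0025,0,0,-76.5,-1],
    [0.0005,0,-0.0028,0,0,-85,-1]
  ]
}}

```text
t: 18.35
eef_pos: [653.5, 46.1, 97.3]
tcp_rot: [2.991, 1.569, -1.082]
ft_force: [1.6, -5.5, 0.7]
opening: 0.353
```

```bash
python3 -c "
from h import *
show()
"
```

```text
t 18.35 tcp [653.5  46.1  97.3] jig [57.4  6.5] jaw deg -143.37 toolx [ 0.001 -0.001 -1.   ] q [-0.03  0.66  1.59 -0.    0.89  2.47] F [ 1.6 -5.5  0.7] Fj [ 1.2 -5.6] M [-0.92  0.01  0.04] op 0.353
```

That's 291° so far. I'll open, wind the wrist back around the knob and grip again.

Request:
{"op": "move_arm", "data": {
  "targets": [
    [0,0,0,0,0,0,0],
    [0,0,0,0,0,0,0.05],
    [0,0,0,0,0,8.5,0.05],
    [0,0,0,0,0,17,0.05],
    [0,0,0,0,0,25.5,0.05],
    [0,0,0,0,0,34,0.05],
    [0,0,0,0,0,42.5,0.05],
    [0,0,0,0,0,51,0.05],
    [0,0,0,0,0,59.5,0.05],
    [0,0,0,0,0,68,0.05]
  ]
}}

```text
t: 19.35
eef_pos: [653.0, 47.3, 97.1]
tcp_rot: [-0.994, 1.571, 2.419]
ft_force: [0.3, -0.2, 1.0]
opening: 0.526
```

Request:
{"op": "move_arm", "data": {
  "targets": [
    [0,0,0,0,0,8.5,0.05],
    [0,0,0,0,0,17,0.05],
    [0,0,0,0,0,25.5,0.05],
    [0,0,0,0,0,34,0.05],
    [0,0,0,0,0,42.5,0.05],
    [0,0,0,0,0,51,0.05],
    [0,0,0,0,0,59.5,0.05],
    [0,0,0,0,0,68,0.05],
    [0,0,0,0,0,76.5,0.05],
    [0,0,0,0,0,85,0.05]
  ]
}}

```text
t: 20.35
eef_pos: [653.0, 47.3, 97.1]
tcp_rot: [3.131, 1.571, 1.744]
ft_force: [-0.8, 0.1, -0.4]
opening: 0.529
```

Request:
{"op": "move_arm", "data": {
  "targets": [
    [0,0,0,0,0,8.5,0.05],
    [0,0,0,0,0,17,0.05],
    [0,0,0,0,0,25.5,0.05],
    [0,0,0,0,0,34,0.05],
    [0,0,0,0,0,42.5,0.05],
    [0,0,0,0,0,51,0.05],
    [0,0,0,0,0,59.5,0.05],
    [0,0,0,0,0,68,0.05],
    [0,0,0,0,0,76.5,0.05],
    [0,0,0,0,0,85,0.05]
  ]
}}

```text
t: 21.35
eef_pos: [653.0, 47.2, 97.1]
tcp_rot: [1.908, 1.57, 2.004]
ft_force: [0.0, -0.5, -1.2]
opening: 0.524
```

```bash
python3 -c "
from h import *
show()
"
```

```text
t 21.35 tcp [653.   47.2  97.1] jig [57.   7.7] jaw deg 95.53 toolx [-0.  0. -1.] q [-0.03  0.66  1.59  0.    0.89 -1.7 ] F [ 0.  -0.5 -1.2] Fj [-0.  -0.5] M [ 0.05 -0.1   0.02] op 0.524
```

Request:
{"op": "move_arm", "data": {
  "targets": [
    [0,0,0,0,0,8.5,0.05],
    [0,0,0,0,0,17,0.05],
    [0,0,0,0,0,25.5,0.05],
    [0,0,0,0,0,34,0.05],
    [0.0005,-0.0005,0,0,0,42.5,0.05],
    [0.0005,-0.0005,0,0,0,51,0.05],
    [0.0005,-0.0005,0,0,0,51,-1],
    [0.0005,-0.0005,0,0,0,51,-1],
    [0.0005,-0.0005,0,0,0,51,-1]
  ]
}}

```text
t: 22.25
eef_pos: [653.3, 46.8, 97.1]
tcp_rot: [1.653, 1.57, 2.627]
ft_force: [-0.4, 0.8, 2.6]
opening: 0.351
```

```bash
python3 -c "
from h import *
show()
"
```

```text
t 22.25 tcp [653.3  46.8  97.1] jig [57.2  7.3] jaw deg 145.83 toolx [-0.001  0.001 -1.   ] q [-0.03  0.66  1.59  0.    0.89 -2.57] F [-0.4  0.8  2.6] Fj [-0.3  0.8] M [ 0.21 -0.22 -0.04] op 0.351
```

Request:
{"op": "move_arm", "data": {
  "targets": [
    [0,0,-0.0003,0,0,-8.5,-1],
    [0,0,-0.0006,0,0,-17,-1],
    [0,0,-0.0009,0,0,-25.5,-1],
    [0,0,-0.0011,0,0,-34,-1],
    [0,0,-0.0014,0,0,-42.5,-1],
    [0,0,-0.0017,0,0,-51,-1],
    [0,0,-0.002,0,0,-59.5,-1],
    [0,0,-0.0023,0,0,-68,-1],
    [0,0,-0.0025,0,0,-76.5,-1],
    [0,0,-0.0028,0,0,-85,-1]
  ]
}}

```text
t: 23.25
eef_pos: [653.4, 46.5, 94.3]
tcp_rot: [-2.535, 1.57, -3.049]
ft_force: [-1.3, -0.0, 0.9]
opening: 0.35
```

Request:
{"op": "move_arm", "data": {
  "targets": [
    [0,0,-0.0003,0,0,-8.5,-1],
    [0,0,-0.0006,0,0,-17,-1],
    [0,0,-0.0009,0,0,-25.5,-1],
    [0,0,-0.0011,0,0,-34,-1],
    [0,0,-0.0014,0,0,-42.5,-1],
    [0,0,-0.0017,0,0,-51,-1],
    [0,0,-0.002,0,0,-59.5,-1],
    [0,0,-0.0023,0,0,-68,-1],
    [0,0,-0.0025,0,0,-76.5,-1],
    [0,0,-0.0028,0,0,-85,-1]
  ]
}}

```text
t: 24.25
eef_pos: [653.1, 46.4, 91.4]
tcp_rot: [-0.943, 1.57, -2.941]
ft_force: [-3.2, -1.1, 1.9]
opening: 0.355
```

```bash
python3 -c "
from h import *
show()
"
```

```text
t 24.25 tcp [653.1  46.4  91.4] jig [57.   6.8] jaw deg -24.48 toolx [-0.001 -0.    -1.   ] q [-0.03  0.67  1.6  -0.    0.88  0.4 ] F [-3.2 -1.1  1.9] Fj [-3.3 -0.9] M [-0.18  0.48  0.08] op 0.355
```

Request:
{"op": "move_arm", "data": {
  "targets": [
    [0,0,-0.0003,0,0,-8.5,-1],
    [0,0,-0.0006,0,0,-17,-1],
    [0,0,-0.0009,0,0,-25.5,-1],
    [0,0,-0.0011,0,0,-34,-1],
    [0,0,-0.0013,0,0,-42,-1]
  ]
}}

```text
t: 24.75
eef_pos: [652.9, 46.5, 90.1]
tcp_rot: [-0.324, 1.569, -3.055]
ft_force: [-4.4, 0.1, 0.9]
opening: 0.352
```

```bash
python3 -c "
from h import *
show()
"
```

```text
t 24.75 tcp [652.9  46.5  90.1] jig [56.8  7. ] jaw deg -66.47 toolx [-0.002 -0.    -1.   ] q [-0.03  0.67  1.6  -0.    0.88  1.13] F [-4.4  0.1  0.9] Fj [-4.4  0.4] M [-0.03  0.6   0.09] op 0.352
```

Request:
{"op": "move_arm", "data": {
  "targets": [
    [-0.0005,0,-0.0003,0,0,-8,-1],
    [-0.0005,0,-0.0006,0,0,-16,-1],
    [-0.0005,0,-0.0008,0,0,-24,-1],
    [-0.0005,0,-0.001,0,0,-30,-1]
  ]
}}

```text
t: 25.15
eef_pos: [652.9, 46.6, 89.1]
tcp_rot: [0.107, 1.57, 3.136]
ft_force: [-0.2, 0.3, 0.7]
opening: 0.35
```

```bash
python3 -c "
from h import *
show()
"
```

```text
t 25.15 tcp [652.9  46.6  89.1] jig [56.8  7.1] jaw deg -96.45 toolx [-0.001  0.    -1.   ] q [-0.03  0.67  1.6  -0.    0.88  1.65] F [-0.2  0.3  0.7] Fj [-0.2  0.4] M [0.19 0.2  0.08] op 0.35
```

Request:
{"op": "move_arm", "data": {
  "targets": [
    [0,0,-0.0002,0,0,-6,-1],
    [0,0,-0.0004,0,0,-12,-1],
    [0,0,-0.0006,0,0,-18,-1]
  ]
}}

```text
t: 25.45
eef_pos: [653.5, 46.4, 88.9]
tcp_rot: [3.056, 1.569, -0.51]
ft_force: [5.0, -2.3, 3.4]
opening: 0.353
```

```bash
python3 -c "
from h import *
show()
"
```

```text
t 25.45 tcp [653.5  46.4  88.9] jig [57.5  6.8] jaw deg -114.31 toolx [ 0.001 -0.001 -1.   ] q [-0.03  0.67  1.6  -0.    0.87  1.97] F [ 5.  -2.3  3.4] Fj [ 4.9 -2.6] M [-0.44 -0.71  0.68] op 0.353
```

The moment jumped from 0.08 to 0.68 N m, so this is the stop. One more small nudge will confirm it.

Request:
{"op": "move_arm", "data": {
  "targets": [
    [0,0,0,0,0,-5,-1],
    [0,0,0,0,0,-10,-1]
  ]
}}

```text
t: 25.65
eef_pos: [653.4, 46.4, 89.0]
tcp_rot: [3.141, 1.57, -0.599]
ft_force: [-1.5, 0.0, 4.1]
opening: 0.351
```

```bash
python3 -c "
from h import *
show()
"
```

```text
t 25.65 tcp [653.4  46.4  89. ] jig [57.4  6.8] jaw deg -124.27 toolx [ 0.001 -0.001 -1.   ] q [-0.03  0.67  1.6  -0.    0.87  2.14] F [-1.5  0.   4.1] Fj [-1.5  0.1] M [0.13 0.3  0.59] op 0.351
```

The fingers slip at 0.6 N m while z holds at 89 mm, the height expected at full depth. I'll release, lift and move clear.

Request:
{"op": "move_arm", "data": {
  "targets": [
    [0,0,0,0,0,-10,0],
    [0,0,0,0,0,-10,0.2],
    [0,0,0,0,0,-10,0.2],
    [0,0,0.04,0,0,-10,0.2],
    [0,0,0.09,0,0,-10,0.2],
    [0,0,0.14,0,0,-10,0.2],
    [-0.05,-0.02,0.16,0,0,-10,0.2],
    [-0.1,-0.05,0.16,0,0,-10,0.2],
    [-0.15,-0.08,0.16,0,0,-10,0.2],
    [-0.2,-0.11,0.16,0,0,-10,0.2]
  ]
}}

```text
t: 26.65
eef_pos: [478.6, -47.6, 248.7]
tcp_rot: [-2.777, 1.57, -0.4]
ft_force: [-0.0, -1.3, -0.2]
opening: 0.601
```

Request:
{"op": "move_arm", "data": {
  "targets": [
    [0,-0.05,0,0,0,0,0.2],
    [0,-0.1,0,0,0,0,0.2],
    [0,-0.12,0,0,0,0,0.2],
    [0,-0.12,0,0,0,0,0.2]
  ]
}}

```text
t: 27.05
eef_pos: [480.3, -169.5, 248.4]
tcp_rot: [2.541, 1.57, -1.37]
ft_force: [0.1, 0.3, 0.3]
opening: 0.601
```

```bash
python3 -c "
from h import *
from cell import read_camera
show()
for n,b in (('top',(170,110,370,260)),('side',(160,120,350,300))):
    d=read_camera(n); crop(d,*b,4 if n=='top' else 3.3,n+'A.png'); np.savez(n+'A.npz',**d)
    print(proj(d,[[*j2w(x,y),z] for x,y,z in ((-25,-41,32),(-25,55,32),(90,-41,32),(90,55,32),(55,7,120))]).round(1).tolist())
"
```

```text
t 27.05 tcp [ 480.3 -169.5  248.4] jig [-130.5 -196.5] jaw deg -134.07 toolx [ 0. -0. -1.] q [-0.47  0.29  1.79 -0.    1.06  1.87] F [0.1 0.3 0.3] Fj [0.2 0.3] M [ 0.15  0.02 -0.01] op 0.601
[[269.7, 186.6], [237.0, 188.4], [267.6, 147.8], [235.2, 149.6], [250.8, 156.6]]
[[254.9, 203.7], [235.3, 222.9], [225.8, 188.2], [205.7, 205.9], [222.8, 180.6]]
```

View pics/sideA.png

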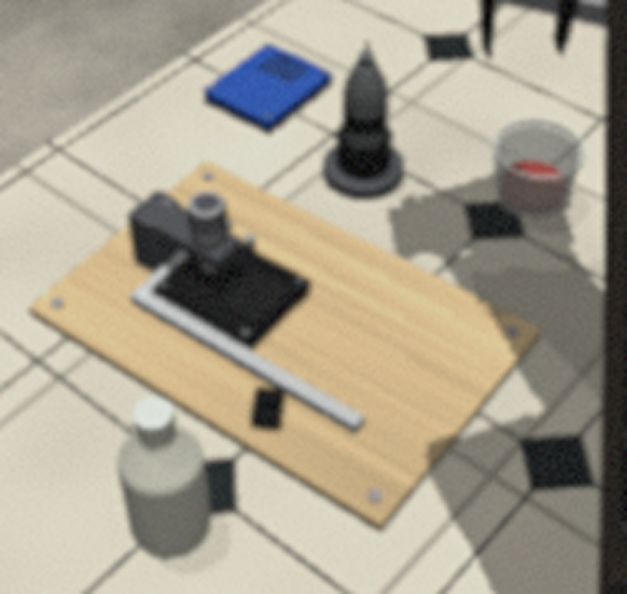

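View pics/topA.png

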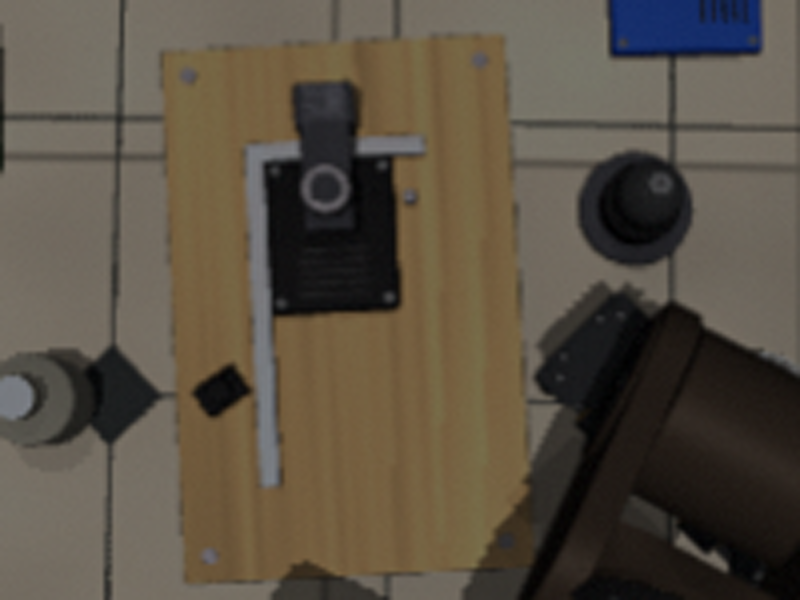

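```bash
python3 - <<'E'
from h import *
t=dict(np.load("topA.npz")); s=dict(np.load("sideA.npz"))
f=lambda c,o,k:(np.array(c)+.5)/k-.5+np.array(o)
o1,v1=ray(t,f((325,188),(170,110),4)); o2,v2=ray(s,f((207,202),(160,120),3.3))
k=np.linalg.lstsq(np.c_[v1[0],-v2[0]],o2-o1,rcond=None)[0]
m=(o1+k[0]*v1[0]+o2+k[1]*v2[0])/2; print("knob top",m.round(1),w2j(m).round(1))
g=t["img"].max(2).astype(float)
def edge(pts,axis):
    out=[]
    for a in pts:
        if axis=='rear': col=g[178:196,a]; i=np.argmax(np.diff(col)); out.append((a,178+i+.5))
        else: row=g[a,260:278]; i=np.argmax(np.diff(row)); out.append((260+i+.5,a))
    q=onplane(t,np.array(out,float),32); q=np.array([w2j(p) for p in q]); return q
r=edge(range(241,267),'rear'); x=edge([*range(164,184)],'right')
print("rear x",np.median(r[:,0]),"slope",np.polyfit(r[:,1],r[:,0],1)[0]); print("right y",np.median(x[:,1]),"slope",np.polyfit(x[:,0],x[:,1],1)[0])
E
```

```text
knob top [651.8  46.6 118.4] [55.7  7.1]
rear x -26.134075215165748 slope 0.003910746700638088
right y -40.80354815475568 slope 0.01860549030163011
```

The checks agree within measurement error, so I'm handing in.

```bash
python3 -c "
from cell import job_done
print(job_done())"
```

```text
the job is handed in; nothing more can be done
None
```

The cover is home in the corner and the knob is screwed all the way down, so I handed the job in at about 27 s of the 72 s allowed.

**Cover:** I pushed it square against the side fence with the open fingertips, then along the fence past the pin to the end stop. I then pressed it once more against each face: 18 N against the fence and 17 N against the stop.
- In the last top picture its rear edge is at jig x −26.1 (−25 when home) and its right edge at y −40.8 (−41).
- Its edges are within about 1° of square. That is the limit of the picture at about 3 mm per pixel; a gap under a millimetre would not show.

**Knob:** I turned it clockwise in two grips, about 9.4–9.6 rad, until it met its stop.
- The resisting moment rose from 0.08 to about 0.65 N m, and the fingers then slipped.
- Its top came down about 18 mm, to 118 mm against 120 expected. That difference is within the calibration error.
- I could not see the foot itself under the arm, so its hold on the cover is inferred from the knob being at its stop.

**Other objects:** The tub, bottle, rotary tool and small moulded piece look unmoved by eye. The robot finished clear of everything, with the wrist force near zero. No check failed.

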